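# Turn gasketed cover plates onto a vacuum tray, set the vacuum and lock it

### The arm

A 7-joint arm with a two-finger parallel gripper is mounted at the origin on a cart in front of the work surface, level with it; the furniture and walls round the work are solid. World frame = base frame: x ahead of the robot, y to its left, z up, the work surface at z = 0. Lengths are in m, angles in rad, forces in N, time in s.
With the tool pointing down it reaches from about 0.425 to 0.925 m from the base axis. Payload 6.8 kg.
Tool frame: the origin (TCP) lies midway between the tips of the shut fingers; the grasp point (between the pads) lies 19 mm behind it; z points along the fingers, y is the line along which they close (so a half turn about z gives the same grasp; the last joint's range is limited). The gripper opens to 85 mm and grips with 20 to 120 N. Pads are 22 mm wide; open, the fingers measure 114 mm over their backs; the gripper's body (76 mm by 85 mm) begins 54 mm behind the grasp point. The pads swing forward as they close: fully open they stand 13 mm farther back than shut.
Start: joints at [-1.373, 0.477, 0.022, 1.555, -0.011, 1.109, -0.083], TCP at [0.203, 0.644, 0.231] pointing down, gripper open.
Joint ranges: [-2.96, 2.96], [-0.34, 2.1], [-1.41, 1.46], [0.24, 2.44], [-1.37, 4.51], [0.17, 1.92], [-2.96, 2.96]. Speed limits (rad/s): [2.39, 2.39, 3.14, 3.14, 3.14, 3.14, 3.14].

### API

Orientations are given as a unit quaternion [w, x, y, z].
In Python, from cell import env, kinematics, monitor, cams, spot_in, mark_of gives the robot as it stands. Calls block until the motion is done:
- env.reach(position, orientation): joint-space move of the TCP to a pose.
- env.movel(position, velocity=0.15, rot=None, stop_force=None): straight line of the TCP; rot=None keeps the orientation; velocity is the mean speed in m/s. With stop_force (N) it stops when the force on the tool has changed by that much, and returns True; else False.
- env.goto_joints(angles): joint-space move.
- env.grip(opening, f_grip=None): finger opening in m; f_grip is the grip in N (None keeps the last); returns when the fingers have stopped.
- env.dwell(seconds).
- kinematics.inverse_kinematics(position, orientation): joint angles nearest the present ones, or None.
- monitor.get_state(): the state.
- cams.camera(name): name is "scene" or "top" or "wrist"; returns (picture, depth): 480x640x3 uint8, blue, green, red; 480x640 float32, m along the optical axis (not along the pixel's ray), 0 where there is no reading.
- cams.calibration(name): a dict with "fx", "fy", "cx", "cy" (pixels), "rvec" (rotation vector, rad) and "tvec" (3), from world to camera coordinates, as OpenCV has them. Camera axes: x right, y down, z forward; pixel columns grow to the right and rows downward; lengths in m; the calibration is good to about 2 mm. A picture is of the moment at which its call begins: read the wrist's pose just before it. calibration takes no time and is no camera call; for the wrist camera it gives the pose at the moment of the call.
A pose or a line that the arm cannot do raises env.PlanningError and nothing moves.
- env.job_done(): hands the job in; it is judged then, once.
Trained networks look in the newest picture that a camera, given by its name, has taken for a name from the list of things; names that differ only in an ending like _2 or _b are one class to them, and where a whole thing is asked for, a point or a joint stands for the part that bears it (a point fixed in the world has none). Each returns a list of dicts, best first, with "score" (0 to 1); they miss things now and then, are a little off and sometimes report something else, mostly with a low value. They report only what shows in the picture. A call takes as long as a camera call.
- spot_in(query, camera): "at" ([x, y, z] in m, in the coordinates of the camera as it stood for that picture, good to about 4 mm: the middle of the surface that is visible of it).
- mark_of(query, camera): "at" ([x, y, z] in m, in the coordinates of the camera as it stood for that picture, good to about 4 mm: a listed point, or the origin of a listed thing).
The state is a dict: "time": time; "qpos": joint angles; "joint_velocities": joint speeds; "joint_torque": joint torques, N m; "tcp_pos": TCP position; "orientation": TCP orientation; "force": force on the tool from outside, world axes, zero at the start; "torque": the same for the moment, N m; "opening": finger opening in m; "gripper_force": force on a finger pad.
Only numpy, scipy, OpenCV 4.12 (cv2) and the standard library are available. Lean on these libraries where they do the work, as an engineer would, in place of code of your own. Each camera call takes 0.05 s, during which the arm holds its last target. There are 200 camera calls.

### The job

Slide each cover plate out over the open front of its channel on the feeding stand so that you can get hold of it, turn it over, and lay it gasket side down and flat on the floor of the vacuum tray, inside the lip and not on another plate. When all the plates that are there lie so, turn the regulator knob until its pointer is at the mark, and then slide the lock fork fully home over the knob. Leave the multimeter, the roll of tape and the mug alone.

Things in the scene. Friction and masses are not known exactly. Their poses are not given: they have to be found in the camera images.
- plate_1: flat steel cover plate, 110 mm long (its x), 50 mm wide (its y), 6 mm thick (its z), about 0.25 kg; origin at its middle. A thin black gasket frame borders its +z face; the other face is bare. Starts gasket up, flat in a channel, long side along it. Held across its width near one end: at about 4 N it swings down about the pads and hangs, at 25 N it stays level. Two or three plates are present
- plate_2: flat steel cover plate, 110 mm long (its x), 50 mm wide (its y), 6 mm thick (its z), about 0.25 kg; origin at its middle. A thin black gasket frame borders its +z face; the other face is bare. Starts gasket up, flat in a channel, long side along it. Held across its width near one end: at about 4 N it swings down about the pads and hangs, at 25 N it stays level. Two or three plates are present
- plate_3: flat steel cover plate, 110 mm long (its x), 50 mm wide (its y), 6 mm thick (its z), about 0.25 kg; origin at its middle. A thin black gasket frame borders its +z face; the other face is bare. Starts gasket up, flat in a channel, long side along it. Held across its width near one end: at about 4 N it swings down about the pads and hangs, at 25 N it stays level. Two or three plates are present
- stand: feeding stand fixed to the bench, 170 mm (its x) by 202 mm (its y); origin under its centre at bench height. On top three channels along x, centred at y = -64, 0, +64 mm, 54 mm wide, smooth floor at z = 40 mm, between rails that rise 7 mm above the floor and leave no room for fingers beside a plate. The channels are open at both ends (x = -85 and +85 mm)
- stand_front (a point): middle of the stand's open front edge (stand x = -85 mm), at channel floor height, facing the robot; axes as the stand's. In front of it there is nothing above the bench, and the stand's foot is set back 30 mm under its 10 mm thick top. A plate starts 5 to 15 mm behind this edge, with at least 45 mm of free channel floor behind the plate for a fingertip to push from
- tray: shallow vacuum tray fixed to the bench; origin under its centre at bench height. Inside 160 mm (its x) by 224 mm (its y); floor at z = 8 mm; all round it a lip 8 mm wide whose top is at z = 14 mm. There is room for three plates side by side, long sides along x, middles 72 mm apart. A plate that lies flat on the floor has its middle at z = 11 mm. The -x side faces the robot
- regulator: vacuum regulator fixed to the bench, grey box 190 mm (its x) by 84 mm (its y), 32 mm high; origin under its centre. The knob stands near its -x end, the mark is a black line on its top in front of the knob, towards -x; the lock fork is behind the knob and slides between two low rails
- knob (a joint): angle of the regulator knob (rad), counter-clockwise from above positive, stays where it is left, turns -1.6 to 1.6 with light friction (0.04 N m). 0: the white pointer is at the mark and the grip bar lies along the regulator's x. It starts 0.6 to 1.3 from the mark
- knob_grip (a point): point on the knob's axis, 62 mm above the bench, in the upper part of its grip bar; the bar is 44 mm long (along its x), 14 mm wide (its y) and stands from 43 to 73 mm above the bench, on a disc of 26 mm radius. The point's frame turns with the knob: its -x is the pointer
- lock (a joint): travel of the lock fork (m): 0 open (its prong ends 36 mm from the knob's axis), 0.045 fully home with the fork's 20 mm slot round the grip bar. It slides towards the regulator's -x (to the robot), stays where it is left, about 1.5 N
- lock_tab (a point): point in the middle of the lock's upright tab, 72 mm above the bench; the tab is 12 mm thick (x), 40 mm wide (y) and its top is 85 mm above the bench; below 53 mm it widens into a block
- multimeter: pocket multimeter 132x68x37 mm lying behind the regulator; leave alone
- tape: roll of black tape 58x56x19 mm behind the tray; leave alone
- mug: mug 81x113x101 mm behind the stand; leave alone

How it is judged:
By the outcome, as a careful person would: the job done as asked, in the order asked, and still so for the second after the job is handed in, with the robot touching nothing.
Of plate_1, plate_2, plate_3 only 2 to 3 are there at a start; the rules pass over those that are not, and their reading is None.
At some moment in a run one of plate_2 may be knocked a few centimetres aside while the robot is not near it.
It also fails if it takes over 210 s, if anything falls off the work surface, if the arm or the gripper's body presses on something with over 40 N, if the wrist force passes 120 N, or if a joint passes its speed limit or range.

## Working session

There is one attempt and no reset: what is moved stays moved. The work goes in short steps, each a Python script; the robot and the scene stay as the last script left them, time stands still between calls to the robot, and variables do not carry over. Pictures are saved under pics/ and viewed, at most 14 in all, crops included, and the job is handed in when it is done.

```bash
ls; mkdir -p pics
cat > h.py <<'E'
import numpy as np, cv2
from scipy.spatial.transform import Rotation as R
from cell import env, kinematics, monitor, cams, spot_in, mark_of
def RT(c):
    k=cams.calibration(c); return k, cv2.Rodrigues(np.array(k["rvec"],float))[0], np.array(k["tvec"],float).ravel()
def c2w(c,p):
    k,r,t=RT(c); return r.T@(np.array(p)-t)
def cloud(c,d):
    k,r,t=RT(c); v,u=np.mgrid[:480,:640]
    P=np.stack([(u-k["cx"])/k["fx"]*d,(v-k["cy"])/k["fy"]*d,d],-1)
    return (P-t)@r
def w2p(c,p):
    k,r,t=RT(c); q=r@np.array(p)+t; return np.array([k["fx"]*q[0]/q[2]+k["cx"],k["fy"]*q[1]/q[2]+k["cy"]])
def quat(M):
    q=R.from_matrix(M).as_quat(); return [q[3],q[0],q[1],q[2]]
def rotm(q): return R.from_quat([q[1],q[2],q[3],q[0]]).as_matrix()
def down(yaw):  # tool y axis at world angle yaw+90deg ; tool x at yaw
    c,s=np.cos(yaw),np.sin(yaw); x=np.array([c,s,0]); z=np.array([0,0,-1.]); y=np.cross(z,x)
    return quat(np.stack([x,y,z],1))
E
python3 - <<'E'
from h import *
s=monitor.get_state(); print(s)
for c in ["scene","top","wrist"]:
    im,d=cams.camera(c); cv2.imwrite(f"pics/{c}0.png",im); np.save(f"pics/{c}0.npy",d)
    print(c, {k:np.round(v,3) for k,v in cams.calibration(c).items()})
    for q in ["plate_1","stand","stand_front","tray","regulator","knob_grip","lock_tab"]:
        for o in mark_of(q,c)[:4]: print(q,round(o["score"],2),c2w(c,o["at"]).round(3), w2p(c,c2w(c,o["at"])).round())
E
```

```text
cell.py
pics
{'time': 0.0, 'qpos': array([-1.37310637,  0.47781852,  0.02231616,  1.55646721, -0.01151033,
        1.10929661, -0.08312756]), 'joint_velocities': array([-0.00122408, -0.00149975,  0.00220538, -0.00021705, -0.00046076,
        0.00063493,  0.00128961]), 'joint_torque': array([ 2.14898392e-05, -5.96457589e+01,  1.60799168e+00, -2.81193101e+01,
        1.23925443e-02,  9.61483049e-03,  1.19508738e-05]), 'tcp_pos': array([0.20302339, 0.64311258, 0.23030626]), 'orientation': array([-8.25031687e-05,  1.52294864e-01,  9.88334664e-01, -9.27354690e-04]), 'force': array([-0.07727179, -0.29847119, -0.2002251 ]), 'torque': array([-0.05207449,  0.00985851,  0.02151701]), 'gripper_force': 0.0, 'opening': 0.08568241484900439}
scene {'fx': np.float64(601.2), 'fy': np.float64(601.2), 'cx': np.float64(329.451), 'cy': np.float64(237.741), 'rvec': array([ 2.319, -0.708,  0.248]), 'tvec': array([-0.504,  0.311,  1.11 ])}
plate_1 0.66 [0.523 0.255 0.042] [240. 198.]
plate_1 0.59 [0.532 0.321 0.044] [230. 180.]
stand 0.82 [ 0.536  0.25  -0.001] [248. 210.]
stand_front 0.59 [0.453 0.263 0.04
[... 374 characters left out ...]
rray([ 2.183, -2.138,  0.139]), 'tvec': array([-0.054,  0.594,  1.083])}
plate_1 0.85 [0.522 0.259 0.046] [178. 269.]
plate_1 0.68 [0.526 0.321 0.041] [150. 266.]
stand 0.82 [ 0.542  0.259 -0.   ] [185. 261.]
stand_front 0.77 [0.453 0.259 0.041] [177. 301.]
stand_front 0.22 [ 0.508 -0.321 -0.006] [445. 281.]
tray 0.73 [ 0.544 -0.019 -0.003] [309. 262.]
regulator 0.83 [ 0.513 -0.317 -0.004] [443. 279.]
knob_grip 0.75 [ 0.453 -0.321  0.058] [452. 306.]
lock_tab 0.81 [ 0.551 -0.327  0.073] [456. 260.]
wrist {'fx': np.float64(389.044), 'fy': np.float64(389.044), 'cx': np.float64(310.846), 'cy': np.float64(242.836), 'rvec': array([-2.327, -1.706, -0.259]), 'tvec': array([-0.674, -0.037,  0.38 ])}
```

View pics/top0.png

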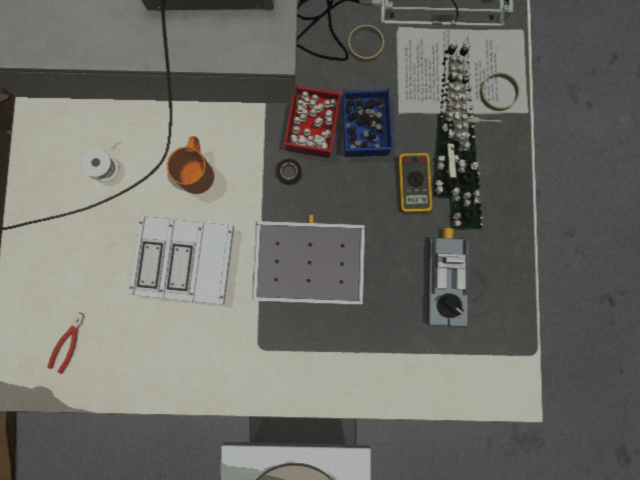

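View pics/scene0.png

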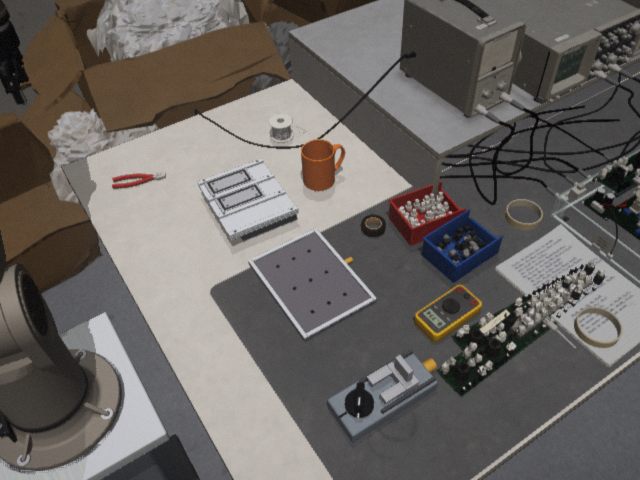

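The top picture shows two plates, gasket up: the +y channel (150,266) and the middle one (180,267), with the −y channel empty. The tray is empty at (309,262), and the knob pointer at (460,310) is on the robot/−y side. Next are wrist views and a check of which tilts are reachable over the tray.

```bash
cat >> h.py <<'E'
def tool(az,tilt,roll=0):
    """tool z tilted by tilt from straight down towards azimuth az; y horizontal (roll=pi flips it)"""
    h=np.array([np.cos(az),np.sin(az),0]); z=np.cos(tilt)*np.array([0,0,-1.])+np.sin(tilt)*h
    y=np.cross([0,0,1.],h)*(-1 if roll==0 else 1); x=np.cross(y,z)
    return quat(np.stack([x,y,z],1))
E
python3 - <<'E'
from h import *
s=monitor.get_state(); k,r,t=RT("wrist"); C=-r.T@t; M=rotm(s["orientation"])
print("cam in tool",(M.T@(C-s["tcp_pos"])).round(3),(M.T@r.T).round(2))
IK=kinematics.inverse_kinematics
for az in np.radians([0,45,-45,90,-90,135,-135,180]):
  out=[]
  for roll in (0,1):
    for p in ([.50,.04,.10],[.5,-.08,.1],[.55,.0,.1]):
      best=max([d for d in range(0,95,10) if IK(p,tool(az,np.radians(d),roll)) is not None],default=-1); out.append(best)
  print(round(np.degrees(az)),out)
for roll in (0,1):
  for y in (.26,.32):
    for x in (.41,.43,.62): print(roll,y,x,np.round(IK([x,y,.03],tool(0,0,roll)),2) if IK([x,y,.03],tool(0,0,roll)) is not None else None)
env.reach([.5,.27,.33],tool(0,0,0)); s=monitor.get_state(); print(s["qpos"].round(2),s["time"])
for i,(x,y) in enumerate([(.5,.27),(.46,.31)]):
    if i: env.movel([x,y,.30])
    im,d=cams.camera("wrist"); cv2.imwrite(f"pics/w{i}.png",im); np.save(f"pics/w{i}.npy",d)
    for q in ["plate_1","stand","stand_front"]:
        for o in mark_of(q,"wrist")[:4]: print(q,round(o["score"],2),c2w("wrist",o["at"]).round(3), w2p("wrist",c2w("wrist",o["at"])).round())
    k,r,t=RT("wrist"); np.savez(f"pics/w{i}cal.npz",r=r,t=t)
E
```

```text
cam in tool [ 0.078 -0.    -0.142] [[ 0.   -0.95 -0.3 ]
 [ 1.    0.   -0.  ]
 [ 0.   -0.3   0.95]]
0 [20, 20, 30, 20, 30, 30]
45 [90, 90, 90, 90, 90, 90]
-45 [90, 90, 90, 90, 90, 90]
90 [90, 90, 90, 90, 90, 90]
-90 [90, 90, 90, 90, 90, 90]
135 [90, 80, 80, 90, 80, 80]
-135 [80, 90, 80, 80, 90, 80]
180 [60, 60, 50, 60, 60, 50]
0 0.26 0.41 [-1.13  0.55  0.55  2.18 -0.54  0.55 -1.74]
0 0.26 0.43 [-1.1   0.57  0.55  2.14 -0.55  0.58 -1.72]
0 0.26 0.62 [-0.89  0.78  0.59  1.73 -0.57  0.81 -1.6 ]
0 0.32 0.41 [-1.22  0.59  0.56  2.1  -0.55  0.6  -1.84]
0 0.32 0.43 [-1.19  0.61  0.56  2.06 -0.55  0.62 -1.82]
0 0.32 0.62 [-0.95  0.82  0.59  1.66 -0.58  0.85 -1.69]
1 0.26 0.41 [-0.74  0.48  0.06  2.15 -0.06  0.51  0.93]
1 0.26 0.43 [-0.72  0.5   0.07  2.11 -0.06  0.53  0.96]
1 0.26 0.62 [-0.56  0.7   0.1   1.7  -0.09  0.75  1.15]
1 0.32 0.41 [-0.81  0.52  0.03  2.07 -0.03  0.55  0.81]
1 0.32 0.43 [-0.78  0.53  0.03  2.04 -0.03  0.57  0.84]
1 0.32 0.62 [-0.61  0.73  0.06  1.63 -0.06  0.78  1.05]
[-1.18  0.26  0.71  1.73 -0.18  1.23 -1.99] 2.975
plate_1 0.73 [0.527 0.249 0.042] [330. 167.]
plate_1 0.64 [0.529 0.32  0.046] [265. 165.]
stand_front 0.84 [0.458 0.266 0.043] [315. 227.]
plate_1 0.75 [0.528 0.252 0.04 ] [368. 129.]
plate_1 0.61 [0.527 0.321 0.046] [298. 131.]
stand_front 0.92 [0.458 0.263 0.042] [355. 199.]
```

View pics/w0.png

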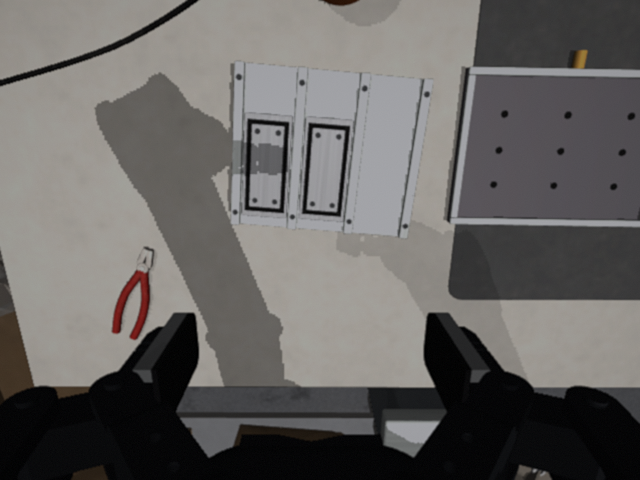

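```bash
cat > fit.py <<'E'
from h import *
# depth clouds: plate/stand edges
for i in (0,1):
    z=np.load(f"pics/w{i}cal.npz"); d=np.load(f"pics/w{i}.npy"); k=cams.calibration("wrist"); v,u=np.mgrid[:480,:640]
    P=np.stack([(u-k["cx"])/k["fx"]*d,(v-k["cy"])/k["fy"]*d,d],-1); W=(P-z["t"])@z["r"]
    im=cv2.imread(f"pics/w{i}.png").astype(int)
    reg=(d>0)&(W[...,0]>.4)&(W[...,0]<.66)&(W[...,1]>.1)&(W[...,1]<.4)
    m=reg&(W[...,2]>.030)&(W[...,2]<.07)
    r=cv2.minAreaRect(W[m][:,:2].astype(np.float32)*1000); print("stand",r)
    h,e=np.histogram(W[m][:,2],bins=np.arange(.03,.06,.002)); print(h)
    dark=(m&(im.max(-1)<70)).astype(np.uint8)
    n,l,st,c=cv2.connectedComponentsWithStats(cv2.morphologyEx(dark,cv2.MORPH_CLOSE,np.ones((3,3))))
    for j in range(1,n):
        if st[j,4]>80:
            w=W[(l==j)&(d>0)]; print("dark",st[j,4],np.round(cv2.minAreaRect(w[:,:2].astype(np.float32)*1000)[0],1),np.round(cv2.minAreaRect(w[:,:2].astype(np.float32)*1000)[1:][0],1),cv2.minAreaRect(w[:,:2].astype(np.float32)*1000)[2],np.median(w[:,2]).round(4))
E
python3 fit.py
```

```text
stand ((539.3717041015625, 254.404052734375), (202.26722717285156, 170.4306640625), 85.18787384033203)
[   0    0    0  377 9138 4890  410 7282 7691  344    0    0    0    0]
dark 1017 [526.4 322.1] [49.7 97.4] 85.56634521484375 0.0462
dark 916 [522.5 255.2] [43.1 96.9] 85.61759185791016 0.0463
stand ((540.009521484375, 254.07537841796875), (202.59657287597656, 170.60855102539062), 85.23705291748047)
[    0     0     0   182  9542  8199   458  6990 11700   775     1     0
     0     0]
dark 1243 [526.6 319.6] [43.9 97.9] 85.4395751953125 0.0465
dark 1202 [522.9 255.2] [43.6 97.4] 85.44617462158203 0.0465
```

Wrist view: the plates are at (267,165) and (327,168), and the fit of the stand is 202×170 mm at yaw ≈ −4.7°, which matches the text. I'll push the middle plate out first.

```bash
cat >> h.py <<'E'
YAW=np.radians(-4.75); SC=np.array([.5397,.2542])
def S(x,y,z): # stand frame -> world
    c,s=np.cos(YAW),np.sin(YAW); return [SC[0]+c*x-s*y, SC[1]+s*x+c*y, z]
def St(p):
    c,s=np.cos(YAW),np.sin(YAW); d=np.array(p[:2])-SC; return np.array([c*d[0]+s*d[1],-s*d[0]+c*d[1]])
def plates(save=None):
    im,d=cams.camera("wrist"); W=cloud("wrist",d)
    if save: cv2.imwrite(f"pics/{save}.png",im)
    m=(d>0)&(W[...,0]>.36)&(W[...,0]<.66)&(W[...,1]>.14)&(W[...,1]<.38)&(W[...,2]>.038)&(W[...,2]<.055)&(im.max(-1)<70)
    n,l,st,c=cv2.connectedComponentsWithStats(cv2.morphologyEx(m.astype(np.uint8),cv2.MORPH_CLOSE,np.ones((3,3))))
    out=[]
    for j in range(1,n):
        if st[j,4]>250:
            w=W[(l==j)&(d>0)]; r=cv2.minAreaRect(w[:,:2].astype(np.float32)*1000); out.append((St(np.array(r[0])/1000).round(4),np.round(r[1],0),round(r[2],1)))
    return out
def push(y,x_rear,x_front_target):
    """push plate in channel y (stand) with rear edge x_rear until its front is at x_front_target"""
    q=tool(YAW,0,1); x0=x_rear+.024
    env.grip(0.0); env.reach(S(x0,y,.13),q); 
    print("floor stop",env.movel(S(x0,y,.042),.08,stop_force=8),monitor.get_state()["tcp_pos"].round(4))
    env.movel(S(x0,y,.0425),.05)
    xe=x_front_target+.110+.011
    print("push stop",env.movel(S(xe,y,.0425),.06,stop_force=15),St(monitor.get_state()["tcp_pos"]).round(4),monitor.get_state()["force"].round(1))
    env.movel(S(xe+.008,y,.0425),.06); env.movel(S(xe+.008,y,.14),.15)
E
python3 - <<'E'
from h import *
push(0,.038,-.127)
env.reach(S(-.06,.03,.30),tool(YAW,0,1)); print(plates("p1"),monitor.get_state()["time"])
E
```

```text
floor stop False [0.602  0.2493 0.0426]
push stop False [-0.0059 -0.0001] [-0.5 -0.3  0.2]
[(array([-0.0745, -0.0003]), array([42., 97.]), 84.9), (array([-0.0193,  0.0636]), array([44., 97.]), 84.8)] 12.0083
```

```bash
cat >> h.py <<'E'
def st(*ks):
    s=monitor.get_state(); print({k:np.round(s[k],4) for k in ("time","tcp_pos","opening","gripper_force","force","torque")+ks})
E
python3 - <<'E'
from h import *
q=tool(YAW,0,1); x=-.115
env.grip(.085); env.reach(S(x,0,.12),q); env.movel(S(x,0,.029),.1); env.grip(.03,25); st()
env.movel(S(x,0,.06),.08); env.movel(S(x-.03,0,.20),.15); env.dwell(.3); st("orientation")
im,d=cams.camera("scene"); cv2.imwrite("pics/s1.png",im[100:300,100:340].repeat(2,0).repeat(2,1))
E
```

```text
{'time': np.float64(15.05), 'tcp_pos': array([0.4254, 0.264 , 0.0294]), 'opening': np.float64(0.0491), 'gripper_force': np.float64(29.8256), 'force': array([-1.2472, -0.5615,  3.743 ]), 'torque': array([-0.0208,  0.0268,  0.0264])}
{'time': np.float64(17.0), 'tcp_pos': array([0.3951, 0.266 , 0.1995]), 'opening': np.float64(0.0494), 'gripper_force': np.float64(29.3525), 'force': array([ 0.6275,  0.6843, -2.4952]), 'torque': array([-0.0259,  0.0974, -0.0167]), 'orientation': array([-4.000e-04,  4.150e-02,  9.991e-01, -4.000e-04])}
```

View pics/s1.png

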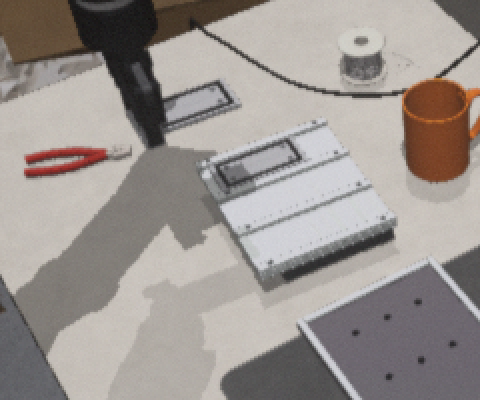

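The plate hangs out level from the pads at about (200,100) in the crop. Now I ease the grip in small steps until it swings.

Run:
```python
from h import *
try: env.grip(.03,20); env.dwell(.3); st()
except Exception as e: print(e)
try: env.grip(.03,4); env.dwell(.3); st()
except Exception as e: print("4N:",e)
for o in np.arange(.0480,.0500,.0004):
    s=monitor.get_state()
    if abs(s["torque"][1])<.04 : break
    env.grip(o,20); env.dwell(.2); print(o); st()
```

```text
{'time': np.float64(17.5667), 'tcp_pos': array([0.3952, 0.2662, 0.2   ]), 'opening': np.float64(0.049), 'gripper_force': np.float64(29.352), 'force': array([ 0.0493, -0.9338, -2.489 ]), 'torque': array([-0.0093,  0.0887,  0.0153])}
{'time': np.float64(18.0833), 'tcp_pos': array([0.3952, 0.2662, 0.2   ]), 'opening': np.float64(0.049), 'gripper_force': np.float64(29.3528), 'force': array([-0.7554, -0.3716, -2.2385]), 'torque': array([0.0188, 0.0777, 0.0061])}
0.048
{'time': np.float64(18.5), 'tcp_pos': array([0.3952, 0.2662, 0.2   ]), 'opening': np.float64(0.0491), 'gripper_force': np.float64(29.353), 'force': array([-0.1237,  0.0746, -1.8628]), 'torque': array([-0.0442,  0.1319, -0.0386])}
0.0484
{'time': np.float64(18.9167), 'tcp_pos': array([0.3952, 0.2662, 0.2   ]), 'opening': np.float64(0.0492), 'gripper_force': np.float64(29.3526), 'force': array([-0.2518, -0.2739, -2.0125]), 'torque': array([ 0.0101,  0.0667, -0.0348])}
0.048799999999999996
{'time': np.float64(19.3333), 'tcp_pos': array([0.3952, 0.2662, 0.2   ]), 'opening': np.float64(0.0492), 'gripper_force': np.float64(29.3525), 'force': array([-0.8662,  1.0512, -1.0277]), 'torque': array([0.0405, 0.0784, 0.0346])}
0.049199999999999994
{'time': np.float64(19.75), 'tcp_pos': array([0.3952, 0.2662, 0.2   ]), 'opening': np.float64(0.0495), 'gripper_force': np.float64(24.7601), 'force': array([-0.431 , -0.7954, -2.1984]), 'torque': array([-0.0013,  0.0743, -0.0194])}
0.04959999999999999
{'time': np.float64(20.1667), 'tcp_pos': array([0.3952, 0.2662, 0.2   ]), 'opening': np.float64(0.0492), 'gripper_force': np.float64(12.2097), 'force': array([ 0.4477, -0.3292, -2.4737]), 'torque': array([ 0.0002,  0.1054, -0.0172])}
0.04999999999999999
{'time': np.float64(20.5833), 'tcp_pos': array([0.3953, 0.2663, 0.2002]), 'opening': np.float64(0.0494), 'gripper_force': np.float64(0.0), 'force': array([ 0.7036, -0.3037, -0.2025]), 'torque': array([-0.0144,  0.0486, -0.0061])}
```

Run:
```python
from h import *
st()
im,d=cams.camera("scene"); cv2.imwrite("pics/s2.png",im[80:380,60:460].repeat(2,0).repeat(2,1)); np.save("pics/s2.npy",d)
```

```text
{'time': np.float64(20.5833), 'tcp_pos': array([0.3953, 0.2663, 0.2002]), 'opening': np.float64(0.0494), 'gripper_force': np.float64(0.0), 'force': array([ 0.7036, -0.3037, -0.2025]), 'torque': array([-0.0144,  0.0486, -0.0061])}
```

View pics/s2.png

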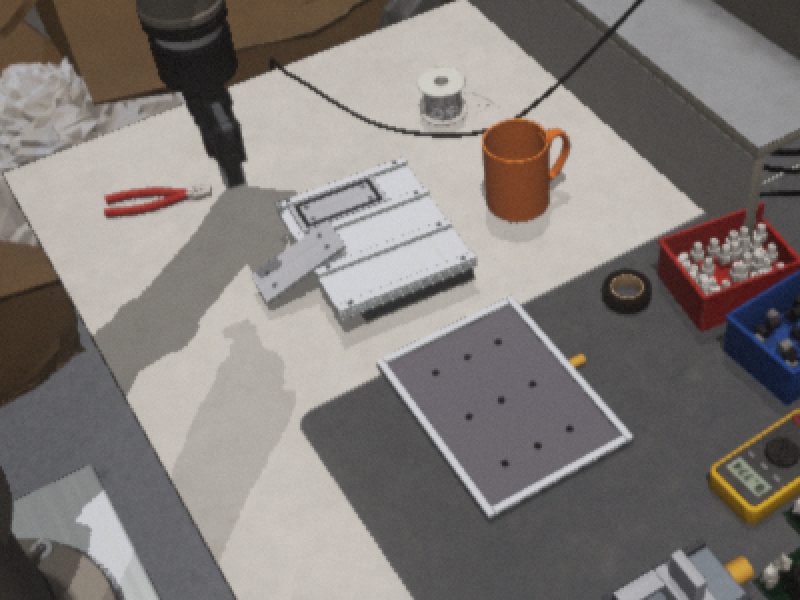

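The plate slipped free and fell. It now lies bare face up, so it has turned over, and it leans from the bench onto the stand front around crop (300,263). I'll measure it and pick it up like that.

Run:
```python
from h import *
env.reach(S(-.10,-.0,.32),tool(YAW,0,1)); 
im,d=cams.camera("wrist"); W=cloud("wrist",d); cv2.imwrite("pics/w3.png",im); np.save("pics/w3.npy",W)
for q in ["plate_1"]:
    for o in mark_of(q,"wrist")[:4]+spot_in(q,"wrist")[:4]: p=c2w("wrist",o["at"]); print(round(o["score"],2),p.round(3),St(p).round(3),w2p("wrist",p).round())
```

```text
0.85 [0.522 0.319 0.042] [-0.023  0.063] [367. 265.]
0.77 [0.445 0.259 0.032] [-0.095 -0.003] [310. 201.]
0.9 [0.518 0.317 0.045] [-0.026  0.061] [365. 262.]
0.65 [0.446 0.259 0.036] [-0.094 -0.003] [309. 202.]
```

View pics/w3.png

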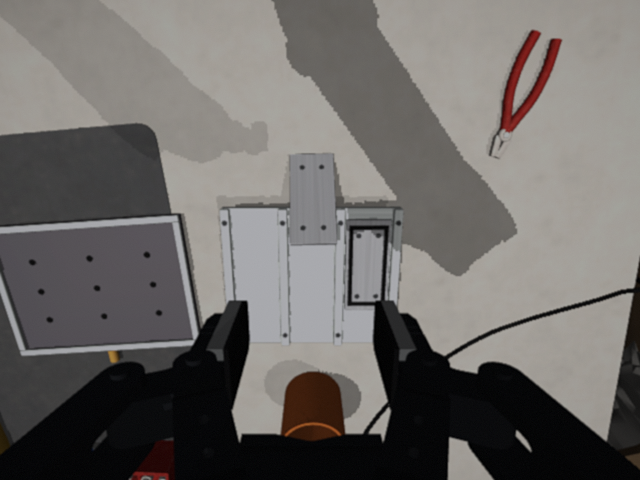

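Run:
```python
from h import *
W=np.load("pics/w3.npy"); m=np.zeros((480,640),bool); m[150:250,285:342]=1
P=W[m&np.isfinite(W[...,2])]; L=np.array([[*St(p),p[2]] for p in P])
k=(abs(L[:,1]+.002)<.018)
for x in np.arange(-.17,-.02,.008):
    s=L[k&(abs(L[:,0]-x)<.004)]; 
    if len(s): print(round(x,3),np.percentile(s[:,2],[10,50,90]).round(4),len(s))
for x in (-.13,-.11,-.09):
    s=L[(abs(L[:,0]-x)<.004)]; h=s[s[:,2]>.015+ .0]; print(x,h[:,1].min().round(4),h[:,1].max().round(4))
```

```text
-0.146 [-0.0032 -0.0017  0.0045] 154
-0.138 [0.0051 0.0079 0.0105] 247
-0.13 [0.0115 0.0143 0.0168] 247
-0.122 [0.0174 0.02   0.0224] 237
-0.114 [0.0231 0.0257 0.0285] 255
-0.106 [0.0291 0.0316 0.0344] 255
-0.098 [0.0347 0.0378 0.0407] 284
-0.09 [0.0416 0.0438 0.0464] 266
-0.082 [0.0472 0.0498 0.0528] 280
-0.074 [0.053  0.0558 0.0583] 288
-0.066 [0.059  0.0618 0.0643] 302
-0.058 [0.065  0.0671 0.0689] 249
-0.05 [0.0652 0.0657 0.0662] 26
-0.042 [0.0373 0.0383 0.0393] 155
-0.13 -0.0245 0.0243
-0.11 -0.0241 0.025
-0.09 -0.03 0.0332
```

The plate leans at 36.6°, and its middle is just in front of the stand edge. I'll measure the tray, then grasp the plate with the tool vertical. Over the tray I'll tilt the tool so the plate is level.

```bash
cat >> h.py <<'E'
def tray(save):
    im,d=cams.camera("wrist"); W=cloud("wrist",d); cv2.imwrite(f"pics/{save}.png",im); np.save(f"pics/{save}.npy",W)
    m=(d>0)&(W[...,2]>.005)&(W[...,2]<.022)&(W[...,0]>.40)&(W[...,0]<.70)&(W[...,1]>-.2)&(W[...,1]<.15)
    n,l,s,c=cv2.connectedComponentsWithStats(cv2.morphologyEx(m.astype(np.uint8),cv2.MORPH_OPEN,np.ones((3,3))))
    j=1+np.argmax(s[1:,4]); w=W[l==j]; fl=(im[l==j].astype(int).sum(-1)<390)
    return cv2.minAreaRect(w[:,:2].astype(np.float32)*1000), np.median(w[fl,2]).round(4),np.percentile(w[~fl,2],[50,90]).round(4)
E
python3 - <<'E'
from h import *
env.reach([.50,-.02,.36],tool(0,0,0)); print(tray("t0")); 
for q in ["tray","regulator","knob_grip","lock_tab"]:
    for o in mark_of(q,"wrist")[:1]: print(q,round(o["score"],2),c2w("wrist",o["at"]).round(3))
st()
E
```

```text
(((550.6753540039062, -19.033668518066406), (240.19720458984375, 194.09454345703125), 89.1463623046875), np.float64(0.0076), array([0.0134, 0.0146]))
tray 0.58 [ 0.544 -0.019  0.001]
regulator 0.88 [ 0.504 -0.32  -0.   ]
knob_grip 0.85 [ 0.454 -0.323  0.066]
lock_tab 0.73 [ 0.551 -0.323  0.071]
{'time': np.float64(23.7083), 'tcp_pos': array([ 0.5   , -0.0198,  0.36  ]), 'opening': np.float64(0.0502), 'gripper_force': np.float64(0.0), 'force': array([ 0.3799,  0.7986, -0.3612]), 'torque': array([-0.0136, -0.0044, -0.0009])}
```

View pics/t0.png

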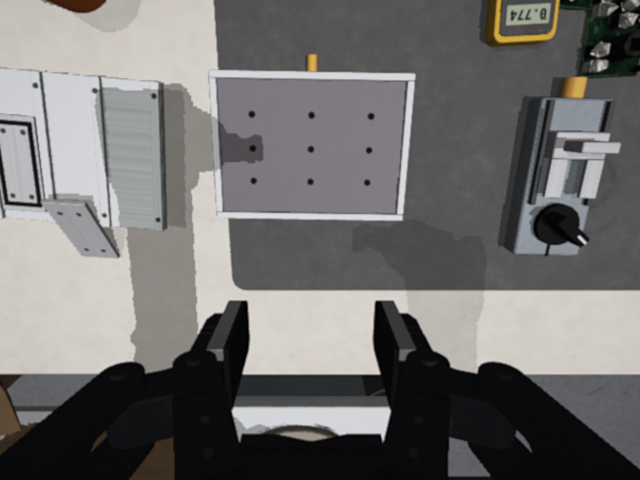

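The tray sits at x .40–.70, with its floor at z≈7.6 mm and its lip at 13.5–14.6 mm. Without the yellow nub its centre is about (.542,−.019). Next I pick up the plate.

```bash
cat >> h.py <<'E'
TC=np.array([.542,-.019]); TY=np.radians(-0.9)
def T(x,y,z):
    c,s=np.cos(TY),np.sin(TY); return np.array([TC[0]+c*x-s*y,TC[1]+s*x+c*y,z])
E
python3 - <<'E'
from h import *
q=tool(YAW,0,1); x=-.106; g=.0139
env.grip(.08); env.reach(S(x,0,.13),q); print(env.movel(S(x,0,.014),.08,stop_force=12)); env.grip(.03,40); st()
env.movel(S(x-.01,0,.05),.08); env.movel(S(x-.02,0,.22),.15); st()
a=np.radians(36.6); Q=tool(np.pi+TY,a,0); z=rotm(Q)[:,2]
P=T(-.010,.062,0); P[2]=.16
env.reach(list(P+g*z),Q)
im,d=cams.camera("scene"); cv2.imwrite("pics/s3.png",im[80:380,60:460].repeat(2,0).repeat(2,1)); st()
E
```

```text
False
{'time': np.float64(28.1833), 'tcp_pos': array([0.4341, 0.2633, 0.0144]), 'opening': np.float64(0.0487), 'gripper_force': np.float64(40.5277), 'force': array([-1.9868,  0.0354,  5.7141]), 'torque': array([ 0.1011,  0.3728, -0.0297])}
{'time': np.float64(30.0833), 'tcp_pos': array([0.4136, 0.2642, 0.2191]), 'opening': np.float64(0.0489), 'gripper_force': np.float64(41.6019), 'force': array([-0.3787, -0.4076, -2.7361]), 'torque': array([ 0.0215,  0.0404, -0.0326])}
{'time': np.float64(31.1583), 'tcp_pos': array([0.5245, 0.046 , 0.1494]), 'opening': np.float64(0.0483), 'gripper_force': np.float64(41.5951), 'force': array([ 0.6221,  1.3536, -1.8734]), 'torque': array([ 0.0126, -0.8935, -0.0383])}
```

View pics/s3.png

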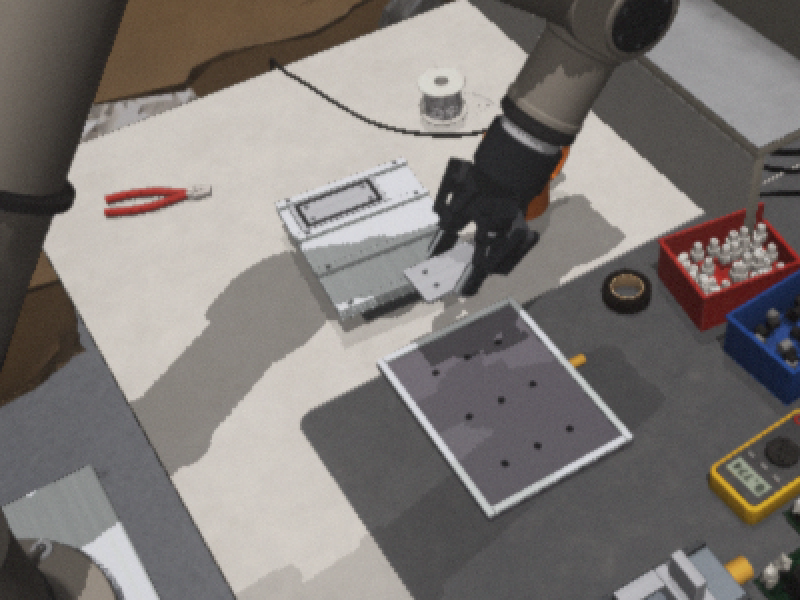

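The plate is held level, bare face up, above the tray at crop (440,270). Lowering it.

Run:
```python
from h import *
g=.0139; a=np.radians(36.6); Q=tool(np.pi+TY,a,0); z=rotm(Q)[:,2]
P=T(-.010,.062,0)
P[2]=.05; env.movel(list(P+g*z),.12)
P[2]=.0205; print(env.movel(list(P+g*z),.04,stop_force=5)); st()
env.grip(.056,20); st(); env.dwell(.4)
p=np.array(monitor.get_state()["tcp_pos"]); env.movel(list(p-.12*z),.12)
env.reach([.49,-.02,.36],tool(0,0,0)); tray("t1"); st()
im,d=cams.camera("top");cv2.imwrite("pics/top1.png",im)
```

```text
True
{'time': np.float64(32.9167), 'tcp_pos': array([0.5242, 0.0433, 0.0105]), 'opening': np.float64(0.049), 'gripper_force': np.float64(45.8988), 'force': array([1.0343, 0.5952, 4.8532]), 'torque': array([-0.0074, -0.1268, -0.0222])}
{'time': np.float64(33.1583), 'tcp_pos': array([0.5236, 0.0433, 0.0095]), 'opening': np.float64(0.0558), 'gripper_force': np.float64(0.496), 'force': array([1.0307, 0.1217, 1.5155]), 'torque': array([-0.0461, -0.6072, -0.0284])}
{'time': np.float64(37.4), 'tcp_pos': array([ 0.4901, -0.0198,  0.3599]), 'opening': np.float64(0.0557), 'gripper_force': np.float64(0.0), 'force': array([ 0.0477, -0.5918, -0.1202]), 'torque': array([-0.0085, -0.0158,  0.0093])}
```

View pics/t1.png

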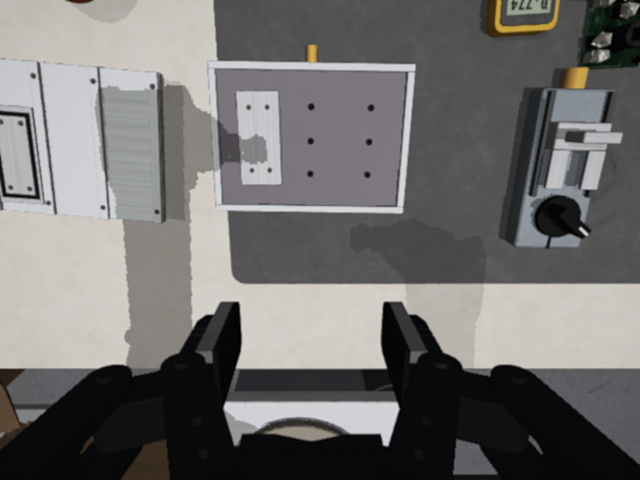

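Plate 1 lies flat in the tray at (259,138), bare side up and inside the lip. Now the second plate: push it out, grip it, and ease the grip in finer steps.

```bash
cat > p2.py <<'E'
from h import *
q=tool(YAW,0,1)
env.reach(S(-.06,.03,.30),q); r=plates(); print(r)
c=min(r,key=lambda e:abs(e[0][1]-.064))[0]
push(.064,c[0]+.055,-.1245)
env.reach(S(-.06,.03,.30),q); r=plates("p2"); print(r)
c=min(r,key=lambda e:abs(e[0][1]-.064))[0]
x=c[0]-.055+.0145; print("grasp x",x)
assert -.122<x<-.10
env.grip(.085); env.reach(S(x,.064,.12),q); env.movel(S(x,.064,.029),.1); env.grip(.03,25); st()
env.movel(S(x,.064,.06),.08); env.movel(S(x-.03,.064,.22),.15); env.dwell(.3); st()
h=np.array([-np.sin(YAW),np.cos(YAW),0])
def tq():
    v=[]
    for _ in range(8): env.dwell(.02); s=monitor.get_state(); v.append(s["torque"]@h)
    return np.mean(v)
t0=tq(); print("t0",t0)
for o in np.arange(.0492,.0505,.0001):
    env.grip(o,20); t=tq(); s=monitor.get_state(); print(round(o,4),round(t,3),round(float(s["gripper_force"]),1),round(s["force"][2],1))
    if t<.35*t0 or s["gripper_force"]<3: break
env.dwell(.8); st(); env.grip(.03,20); print(tq()); st()
im,d=cams.camera("scene"); cv2.imwrite("pics/s4.png",im[80:380,60:460].repeat(2,0).repeat(2,1))
E
python3 p2.py
```

```text
[(array([-0.0189,  0.0648]), array([43., 97.]), 85.8)]
floor stop False [0.6054 0.3132 0.0426]
push stop False [-0.0034  0.0639] [-1.1 -0.5 -0.4]
[(array([-0.072 ,  0.0649]), array([44., 98.]), 85.0)]
grasp x -0.1125
{'time': np.float64(48.725), 'tcp_pos': array([0.4331, 0.3276, 0.0294]), 'opening': np.float64(0.0491), 'gripper_force': np.float64(29.803), 'force': array([-0.5369,  0.4777,  3.7254]), 'torque': array([ 0.0102,  0.1073, -0.0666])}
{'time': np.float64(50.7917), 'tcp_pos': array([0.403 , 0.3295, 0.2196]), 'opening': np.float64(0.049), 'gripper_force': np.float64(29.2846), 'force': array([-0.0895, -0.0757, -1.69  ]), 'torque': array([-0.0048,  0.0852, -0.0236])}
t0 0.09036966224221969
0.0492 0.104 24.8 -2.7
0.0493 0.1 21.8 -2.1
0.0494 0.091 18.8 -2.6
0.0495 0.084 15.4 -2.8
0.0496 0.091 12.2 -2.2
0.0497 0.086 8.8 -2.2
0.0498 0.036 5.6 -2.2
0.0499 0.011 2.6 -1.4
{'time': np.float64(54.5917), 'tcp_pos': array([0.403 , 0.3298, 0.22  ]), 'opening': np.float64(0.0498), 'gripper_force': np.float64(2.5837), 'force': array([-0.2305,  0.0264, -3.5451]), 'torque': array([ 0.0263, -0.0489, -0.023 ])}
0.0031742338539110454
{'time': np.float64(54.9417), 'tcp_pos': array([0.403 , 0.3298, 0.22  ]), 'opening': np.float64(0.0492), 'gripper_force': np.float64(22.5982), 'force': array([-0.6815,  0.5882, -2.4626]), 'torque': array([ 0.0331,  0.0353, -0.0742])}
```

View pics/s4.png

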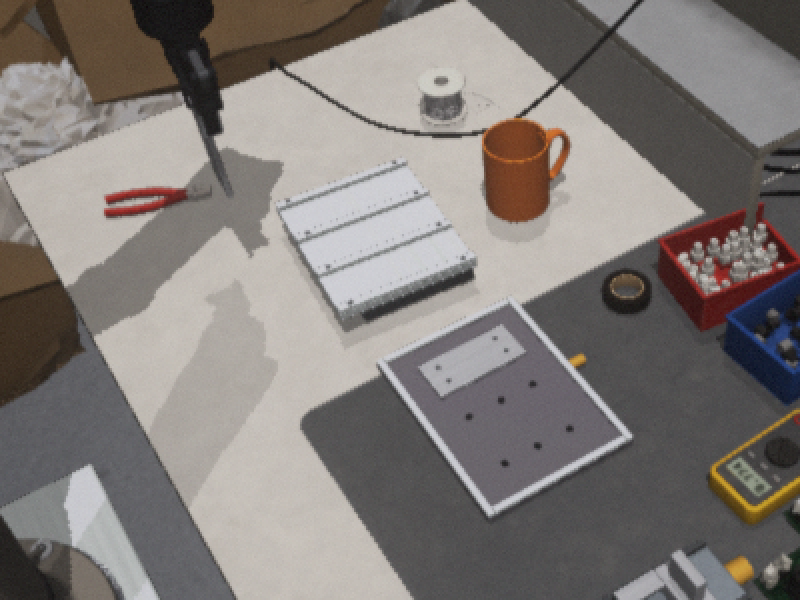

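The plate hangs vertical from the pads at (215,165). I'll carry it over the tray with the tool tilted back, set the hanging end down, and pivot the plate flat.

```bash
cat > p3.py <<'E'
from h import *
IK=kinematics.inverse_kinematics; g=.014; L=.0955; y=-.062
env.grip(.03,30)
def pose(b,tilt,dz=0,F=-.060):
    Q=tool(np.pi+TY,tilt,0); z=rotm(Q)[:,2]; P=T(F+L*np.cos(b),y,.0115+L*np.sin(b)+dz); return list(P+g*z),Q
best=None
for t in (60,55,50,45,40):
    tt=np.radians(t); b=np.pi/2-tt
    if all(IK(*pose(bb,tt,dz)) is not None for bb,dz in((b,.1),(b,0),(np.radians(6),0))): best=t; break
print("tilt",best)
tt=np.radians(best); b=np.pi/2-tt
s=monitor.get_state(); env.movel([s["tcp_pos"][0],s["tcp_pos"][1],.27],.15)
p,Q=pose(b,tt,.12); env.reach([p[0],p[1],p[2]],Q); st()
print("touch",env.movel(pose(b,tt,-.006)[0],.05,stop_force=3)); st()
for k in np.linspace(b,np.radians(5),7)[1:]:
    hit=env.movel(pose(k,tt)[0],.04,stop_force=10); 
    print(round(np.degrees(k)),hit); st()
    if hit: break
im,d=cams.camera("scene"); cv2.imwrite("pics/s5.png",im[80:380,60:460].repeat(2,0).repeat(2,1))
E
python3 p3.py
```

```text
tilt 50
{'time': np.float64(57.3417), 'tcp_pos': array([ 0.5441, -0.0795,  0.184 ]), 'opening': np.float64(0.049), 'gripper_force': np.float64(33.5225), 'force': array([ 0.1959,  0.1991, -2.1506]), 'torque': array([ 0.0186, -1.2587,  0.0505])}
touch True
{'time': np.float64(59.4), 'tcp_pos': array([ 0.5434, -0.081 ,  0.0665]), 'opening': np.float64(0.049), 'gripper_force': np.float64(33.9163), 'force': array([ 1.6265, -0.4828,  2.5213]), 'torque': array([-0.091 , -0.6413,  0.0762])}
34 False
{'time': np.float64(59.8417), 'tcp_pos': array([ 0.5495, -0.0812,  0.0564]), 'opening': np.float64(0.0488), 'gripper_force': np.float64(34.7964), 'force': array([4.1139, 0.3366, 4.2157]), 'torque': array([ 0.0514, -0.4108, -0.0227])}
28 False
{'time': np.float64(60.2333), 'tcp_pos': array([ 0.5541, -0.0811,  0.0473]), 'opening': np.float64(0.049), 'gripper_force': np.float64(34.9874), 'force': array([1.7497, 0.0074, 3.1961]), 'torque': array([ 0.0842, -0.5013, -0.0795])}
22 False
{'time': np.float64(60.625), 'tcp_pos': array([ 0.5583, -0.0812,  0.0386]), 'opening': np.float64(0.049), 'gripper_force': np.float64(34.8677), 'force': array([ 0.2908, -0.5589,  1.2809]), 'torque': array([ 0.0041, -0.4327, -0.0565])}
17 False
{'time': np.float64(61.0167), 'tcp_pos': array([ 0.5617, -0.0813,  0.0295]), 'opening': np.float64(0.0492), 'gripper_force': np.float64(34.2788), 'force': array([0.4277, 1.12  , 0.5569]), 'torque': array([ 0.0427, -0.5594, -0.0518])}
11 False
{'time': np.float64(61.4083), 'tcp_pos': array([ 0.564 , -0.0813,  0.0201]), 'opening': np.float64(0.0487), 'gripper_force': np.float64(33.3934), 'force': array([0.1814, 1.0815, 1.8718]), 'torque': array([ 0.0402, -0.5626, -0.1135])}
5 True
{'time': np.float64(61.6917), 'tcp_pos': array([ 0.5654, -0.0815,  0.0127]), 'opening': np.float64(0.0488), 'gripper_force': np.float64(35.7396), 'force': array([ 2.0933, -0.3021,  6.2949]), 'torque': array([ 0.035 ,  0.1391, -0.1236])}
```

View pics/s5.png

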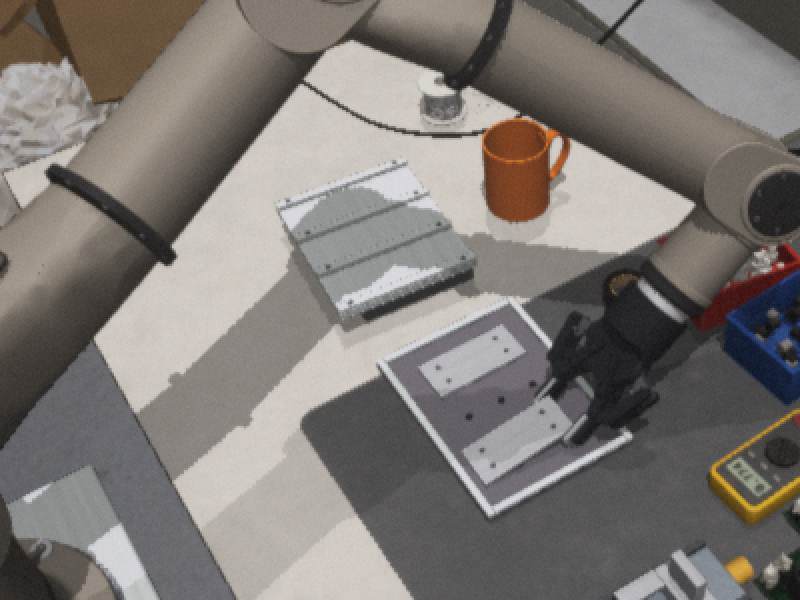

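The plate is nearly flat, bare side up, at crop (515,435). Release, back off, and look at the tray and regulator.

Run:
```python
from h import *
env.grip(.056,20); env.dwell(.4); p=np.array(monitor.get_state()["tcp_pos"]); env.movel([p[0],p[1],.16],.12)
env.reach([.49,-.02,.36],tool(0,0,0)); tray("t2"); W=np.load("pics/t2.npy")
im=cv2.imread("pics/t2.png").astype(int)
m=(W[...,2]>.0105)&(W[...,2]<.03)&(abs(W[...,0]-TC[0])<.074)&(abs(W[...,1]-TC[1])<.106)
n,l,s,c=cv2.connectedComponentsWithStats(cv2.morphologyEx(m.astype(np.uint8),cv2.MORPH_OPEN,np.ones((3,3))))
for j in range(1,n):
    if s[j,4]>200:
        w=W[l==j]; A=np.c_[w[:,:2]-w[:,:2].mean(0),np.ones(len(w))]; f=np.linalg.lstsq(A,w[:,2],rcond=None)[0]
        print(cv2.minAreaRect(w[:,:2].astype(np.float32)*1000),"slopes",f.round(4))
env.reach([.40,-.32,.28],tool(0,0,0)); st()
for i,(x,y) in enumerate([(.40,-.32),(.38,-.28)]):
    if i: env.movel([x,y,.26])
    im,d=cams.camera("wrist"); cv2.imwrite(f"pics/r{i}.png",im); W=cloud("wrist",d); np.save(f"pics/r{i}.npy",W)
    for q in ["regulator","knob_grip","lock_tab"]:
        for o in mark_of(q,"wrist")[:1]: print(q,round(o["score"],2),c2w("wrist",o["at"]).round(4))
    b=(W[...,2]>.028)&(W[...,2]<.038)&(W[...,1]<-.25)&(W[...,1]>-.42)&(W[...,0]>.38)&(W[...,0]<.64); print("box",cv2.minAreaRect(W[b][:,:2].astype(np.float32)*1000))
    b=(W[...,2]>.068)&(W[...,2]<.078)&(W[...,1]<-.25)&(W[...,1]>-.42)&(W[...,0]>.38)&(W[...,0]<.50); print("bar",b.sum(),cv2.minAreaRect(W[b][:,:2].astype(np.float32)*1000),np.median(W[b][:,2]))
    b=(W[...,2]>.080)&(W[...,2]<.09)&(W[...,1]<-.25)&(W[...,1]>-.42)&(W[...,0]>.50)&(W[...,0]<.60); print("tab",b.sum(),cv2.minAreaRect(W[b][:,:2].astype(np.float32)*1000),np.median(W[b][:,2]))
```

```text
((543.5374755859375, 43.2104377746582), (109.78750610351562, 50.186397552490234), 0.49762213230133057) slopes [-0.0007 -0.0012  0.0135]
((525.4568481445312, -80.58154296875), (50.22951126098633, 109.6909408569336), 88.96930694580078) slopes [-0.0007 -0.0022  0.0136]
{'time': np.float64(68.0083), 'tcp_pos': array([ 0.401 , -0.3191,  0.2801]), 'opening': np.float64(0.0559), 'gripper_force': np.float64(0.0), 'force': array([-0.0522, -0.4697,  0.5478]), 'torque': array([ 0.0687, -0.0261, -0.0237])}
regulator 0.76 [ 5.042e-01 -3.207e-01 -1.000e-04]
knob_grip 0.56 [ 0.4572 -0.3216  0.0641]
lock_tab 0.77 [ 0.548  -0.3227  0.0711]
box ((495.03753662109375, -321.4259033203125), (83.8175048828125, 167.4917755126953), 89.02246856689453)
bar 813 ((454.2059631347656, -320.7109680175781), (44.02107238769531, 14.024624824523926), 49.997901916503906) 0.07251317277409242
tab 922 ((549.068359375, -322.24346923828125), (39.867252349853516, 12.609020233154297), 89.25301361083984) 0.08436906788683243
regulator 0.94 [ 0.5043 -0.3227  0.0019]
knob_grip 0.57 [ 0.4562 -0.3243  0.0658]
box ((482.4638366699219, -322.481689453125), (83.92335510253906, 142.74307250976562), 88.92874908447266)
bar 963 ((454.0478515625, -321.8390197753906), (43.894805908203125, 13.989035606384277), 49.75904846191406) 0.07283543054601221
tab 0 ((0.0, 0.0), (0.0, 0.0), 0.0) nan
  return _methods._mean(a, axis=axis, dtype=dtype,
  ret = ret.dtype.type(ret / rcount)
```

View pics/r0.png

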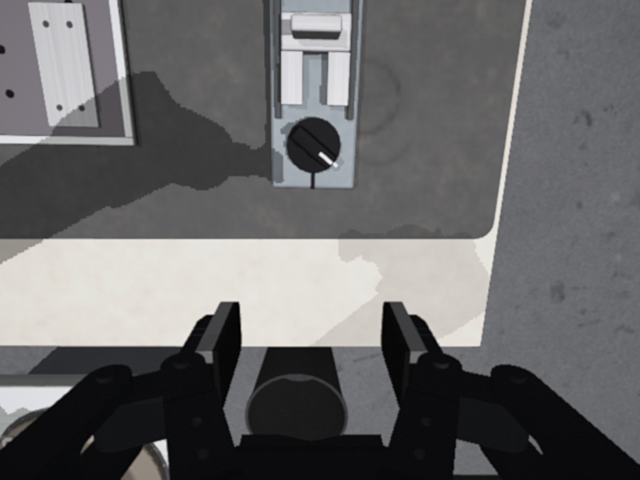

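Both plates lie flat (slope under 0.2°, top at 13.5 mm), inside the lip and apart. The regulator view shows the pointer at (333,158) and the mark at (313,180). The bar is at 49.9° and the regulator yaw about −0.9°, so the knob is at about +0.89 rad. Turning the knob next.

Run:
```python
from h import *
K=[.4541,-.3213]; a0,a1=np.radians(49.9),TY; IK=kinematics.inverse_kinematics
def q7span(roll):
    r=[IK([*K,.05],tool(a,0,roll)) for a in (a0,a1)]; return None if any(x is None for x in r) else max(abs(x[6]) for x in r)
sp=[q7span(0),q7span(1)]; print(sp); roll=int(np.argmin([9 if s is None else s for s in sp]))
env.grip(.045); env.reach([*K,.13],tool(a0,0,roll)); print(env.movel([*K,.050],.08,stop_force=12)); env.grip(.0,40); st()
for a in np.linspace(a0,a1,8)[1:]:
    env.movel([*K,.050],.05,rot=tool(a,0,roll))
st("orientation"); env.dwell(.2); env.grip(.045); env.movel([*K,.13],.12)
env.reach([.40,-.32,.28],tool(0,0,0)); im,d=cams.camera("wrist"); cv2.imwrite("pics/r3.png",im); W=cloud("wrist",d)
b=(W[...,2]>.068)&(W[...,2]<.078)&(W[...,1]<-.25)&(W[...,1]>-.42)&(W[...,0]>.38)&(W[...,0]<.50); print("bar",b.sum(),cv2.minAreaRect(W[b][:,:2].astype(np.float32)*1000))
b=(W[...,2]>.080)&(W[...,2]<.09)&(W[...,1]<-.25)&(W[...,1]>-.42)&(W[...,0]>.50)&(W[...,0]<.60); print("tab",cv2.minAreaRect(W[b][:,:2].astype(np.float32)*1000))
```

```text
[np.float64(0.4872678550595887), np.float64(2.279666803535941)]
False
{'time': np.float64(71.5417), 'tcp_pos': array([ 0.4548, -0.3218,  0.0506]), 'opening': np.float64(0.013), 'gripper_force': np.float64(41.8738), 'force': array([ 0.5004, -0.9058,  3.8107]), 'torque': array([-0.1148, -0.0517, -0.0098])}
{'time': np.float64(73.4667), 'tcp_pos': array([ 0.4546, -0.3212,  0.0506]), 'opening': np.float64(0.0133), 'gripper_force': np.float64(42.653), 'force': array([0.1163, 0.765 , 7.9608]), 'torque': array([ 0.4024, -0.0517, -0.0731]), 'orientation': array([-2.0e-04,  1.0e+00, -7.9e-03,  4.0e-04])}
bar 814 ((453.69073486328125, -321.12896728515625), (13.782312393188477, 43.390621185302734), 89.72335815429688)
tab ((548.3469848632812, -322.75494384765625), (39.55318069458008, 12.530838966369629), 88.7041015625)
```

Run:
```python
from h import *
q=tool(TY,0,0); u=np.array([np.cos(TY),np.sin(TY)]); tab=np.array([.5486,-.3225])
f=lambda d,z:[*(tab+d*u),z]
env.grip(0.0); env.reach(f(.035,.16),q); print(env.movel(f(.035,.061),.1,stop_force=10))
print(env.movel(f(.0195-.045+.010,.061),.04,stop_force=9)); st()
s=monitor.get_state(); print("tab now",(np.array(s["tcp_pos"][:2])-tab)@u-.0195)
p=s["tcp_pos"]; env.movel([p[0]+.01,p[1],.061],.05); env.movel([p[0]+.01,p[1],.16],.12)
env.reach([.40,-.32,.28],tool(0,0,0)); im,d=cams.camera("wrist"); W=cloud("wrist",d)
cv2.imwrite("pics/r4.png",im[:240,200:440].repeat(2,0).repeat(2,1))
b=(W[...,2]>.068)&(W[...,2]<.078)&(W[...,1]<-.25)&(W[...,1]>-.42)&(W[...,0]>.38)&(W[...,0]<.485); print("bar",b.sum(),cv2.minAreaRect(W[b][:,:2].astype(np.float32)*1000))
b=(W[...,2]>.080)&(W[...,2]<.09)&(W[...,1]<-.25)&(W[...,1]>-.42)&(W[...,0]>.48)&(W[...,0]<.60); print("tab",cv2.minAreaRect(W[b][:,:2].astype(np.float32)*1000))
st()
```

```text
False
False
{'time': np.float64(79.5583), 'tcp_pos': array([ 0.533 , -0.3224,  0.061 ]), 'opening': np.float64(-0.0), 'gripper_force': np.float64(0.0849), 'force': array([-0.0509,  0.1983,  0.8853]), 'torque': array([-0.0006, -0.0523, -0.0524])}
tab now -0.035131816969845936
bar 805 ((454.03680419921875, -321.11669921875), (13.889021873474121, 43.5283317565918), 88.10546112060547)
tab ((514.2225341796875, -321.8590393066406), (12.028688430786133, 39.42035675048828), 0.018404657021164894)
{'time': np.float64(81.7083), 'tcp_pos': array([ 0.4015, -0.319 ,  0.2793]), 'opening': np.float64(0.0), 'gripper_force': np.float64(0.0), 'force': array([ 0.0254,  0.6883, -0.5152]), 'torque': array([0.0335, 0.0373, 0.0015])}
```

View pics/r4.png

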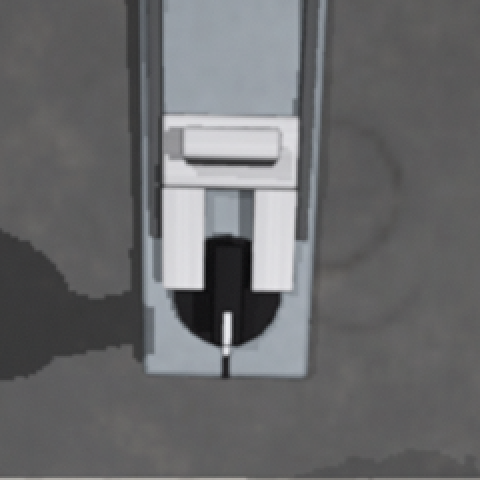

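The pointer lines up with the mark at (227,350). My target's sign stopped the fork at 34 mm, so I'll push on to the stop and then check everything once more.

Run:
```python
from h import *
q=tool(TY,0,0); u=np.array([np.cos(TY),np.sin(TY)]); tab=np.array([.5486,-.3225])
f=lambda d,z:[*(tab+d*u),z]
env.reach(f(.0,.16),q); print(env.movel(f(.0,.061),.1,stop_force=10))
print(env.movel(f(.0195-.045-.010,.061),.03,stop_force=12)); st()
p=monitor.get_state()["tcp_pos"]; env.movel([p[0]+.01,p[1],.061],.05); env.movel([p[0]+.01,p[1],.16],.12)
env.reach([.40,-.32,.28],tool(0,0,0)); im,d=cams.camera("wrist"); W=cloud("wrist",d); a=im[:240,200:440].repeat(2,0).repeat(2,1)[:, :400]
b=(W[...,2]>.068)&(W[...,2]<.078)&(W[...,1]<-.25)&(W[...,1]>-.42)&(W[...,0]>.38)&(W[...,0]<.478); print("bar",cv2.minAreaRect(W[b][:,:2].astype(np.float32)*1000))
b=(W[...,2]>.080)&(W[...,2]<.09)&(W[...,1]<-.25)&(W[...,1]>-.42)&(W[...,0]>.48)&(W[...,0]<.60); print("tab",cv2.minAreaRect(W[b][:,:2].astype(np.float32)*1000))
env.reach([.49,-.02,.36],tool(0,0,0)); im,d=cams.camera("wrist"); W=cloud("wrist",d)
cv2.imwrite("pics/fin.png",np.hstack([a,cv2.resize(im,(400,300))[:,:].repeat(1,0) if 0 else np.vstack([cv2.resize(im,(400,300)),np.zeros((180,400,3),np.uint8)])]))
m=(W[...,2]>.0105)&(W[...,2]<.03)&(abs(W[...,0]-TC[0])<.074)&(abs(W[...,1]-TC[1])<.106)
n,l,s,c=cv2.connectedComponentsWithStats(cv2.morphologyEx(m.astype(np.uint8),cv2.MORPH_OPEN,np.ones((3,3))))
for j in range(1,n):
    if s[j,4]>200: print(cv2.minAreaRect(W[l==j][:,:2].astype(np.float32)*1000),np.percentile(W[l==j][:,2],[2,98]).round(4))
st()
```

```text
False
True
{'time': np.float64(84.5167), 'tcp_pos': array([ 0.5225, -0.3219,  0.0612]), 'opening': np.float64(0.0), 'gripper_force': np.float64(0.6482), 'force': array([ 1.1636, -0.8911,  0.0573]), 'torque': array([-0.0503, -0.2574, -0.0247])}
bar ((454.00933837890625, -321.14581298828125), (13.891499519348145, 43.74085235595703), 88.30607604980469)
tab ((503.8033752441406, -321.9092102050781), (39.882991790771484, 12.147719383239746), 89.13097381591797)
((543.6959228515625, 42.884124755859375), (110.25358581542969, 50.241825103759766), 0.5382893085479736) [0.0117 0.0155]
((525.154296875, -80.95381927490234), (50.247920989990234, 110.05587768554688), 88.90425872802734) [0.0117 0.0154]
{'time': np.float64(87.9167), 'tcp_pos': array([ 0.4898, -0.0214,  0.3598]), 'opening': np.float64(-0.0001), 'gripper_force': np.float64(0.0), 'force': array([-0.3829, -0.1044, -0.333 ]), 'torque': array([-0.0482,  0.0245, -0.0497])}
```

View pics/fin.png

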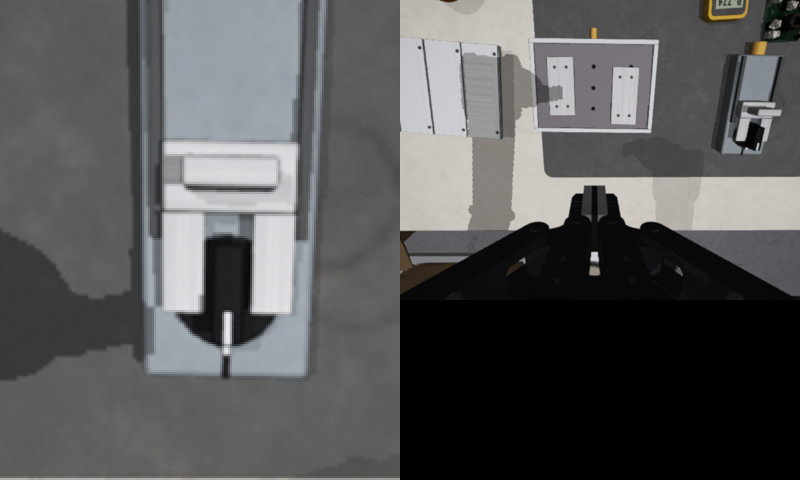

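The fork stopped hard against its end with the tab 49.8 mm from the knob axis (45 mm travel). The pointer is at the mark, and both plates lie flat in the tray at (561,86) and (625,96).

```bash
python3 -c "
from h import *
print(env.job_done())"
```

```text
the job is handed in; nothing more can be done
None
```

Job handed in: both plates that were there lie gasket down and flat in the tray, the knob pointer is at the mark and the lock fork is fully home. The first plate slipped from the grip at about 0.2 m, fell onto the bench and stand and landed turned over, so I picked it up from there.

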